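# Find the rocking end cap and hold it seated for welding

### The arm

A 6-joint arm with a two-finger parallel gripper is mounted at the origin on the work surface. World frame = base frame: x ahead of the robot, y to its left, z up, the work surface at z = 0. Lengths are in m, angles in rad, forces in N, time in s.
With the tool pointing down it reaches from about 0.275 to 0.825 m from the base axis. Payload 5.2 kg.
Tool frame: the origin (TCP) lies between the finger pads; the fingertips stand 25 mm ahead of it and the grasp point (between the pads) lies 6 mm ahead of it; z points along the fingers, y is the direction in which the jaws open and shut (so a half turn about z gives the same grasp; the last joint's range is limited). The gripper opens to 93 mm and grips with 3 to 60 N. Pads are 15 mm wide; open, the fingers measure 128 mm over their backs; the gripper's body (75 mm by 188 mm) begins 65 mm behind the grasp point.
Start: joints at [1.091, 0.259, 1.535, -0, 1.348, -0.203], TCP at [0.15, 0.529, 0.244] pointing down, gripper open.
Joint ranges: [-3.14, 3.14], [-0.91, 2.08], [0.19, 2.58], [-1.22, 4.36], [0.22, 2.71], [-3.12, 3.12]. Speed limits (rad/s): [2.57, 2.57, 3.14, 3.14, 3.14, 3.14].

### API

Orientations are given as a unit quaternion [x, y, z, w].
In Python, from station import bot, imaging, order gives the robot as it stands.
- The arm moves only by the tool drive_tool, never from a script. Its argument "steps" is a list that holds one entry, the list of rows, each a list of 6 numbers: the shift along the world's x, y, z in mm, then the turn, a rotation vector about the world's x, y, z in rad. A call has 1 to 12 rows; each row shifts and turns the pose as measured when the row begins; what a row does not reach is not made up. A row lasts 1/8 s, in which the tool goes at most 62.5 mm and 10.7 degrees, less where a joint would pass 70% of its speed; a pose out of reach is approached as far as the arm can. A call with a gripper value outside its range is refused whole. "hand" is the opening, from 0 (shut) to 1 (fully open), set as the call begins (left out, the last holds). The fingers move at their own pace and stop on an object; "squeeze" is the grip in N (left out, the last holds). Time passes only in rows, so rows that do not move let the fingers close. It gives the time, the measured TCP pose, the force and the opening at its end, in the units of the state.
- bot.get_obs(): the state, without advancing time (a new reading comes with each control period).
- imaging.capture(name): name is "scene" or "top" or "wrist"; returns a dict with "frame" (480x640x3 uint8, red, green, blue), "fx", "fy", "cx", "cy" (pixels), "dist" ([k1, k2, p1, p2, k3] as OpenCV has them; the pictures are not rectified), "rvec" (rotation vector, rad) and "tvec" (3), from world to camera coordinates, as OpenCV has them. Camera axes: x right, y down, z forward; pixel columns grow to the right and rows downward; lengths in m; the calibration is good to about 2 mm. A picture is of the moment at which its call begins. There is no depth.
- order.finish_job(): hands the job in, once; it reports no verdict.
Trained networks look in a picture, given as the dict that the camera call returned (one of the last four; its "shot" number tells which), for a name from the list of things; names that differ only in an ending like _2 or _b are one class to them, and where a whole thing is asked for, a point or a joint stands for the part that bears it (a point fixed in the world has none). Each returns a list of dicts, best first, with "score" (0 to 1); they miss things now and then, are a little off and sometimes report something else, mostly with a low value. They report only what shows in the picture. A call takes as long as a camera call. They do not tell look-alikes from the thing itself.
- imaging.find_in(picture, name): "bbox" ([left, top, width, height] in pixels, round what is visible of it).
- imaging.silhouettes(picture, name): "mask" (480x640 bool, what is visible of it) and "bbox" ([left, top, width, height] in pixels, round what is visible of it).
The state is a dict: "time_s": time; "joints": joint angles; "dq": joint speeds; "effort": joint torques, N m; "ee_pos": TCP position; "ee_rot": TCP orientation; "force": force on the tool from outside, world axes, zero at the start; "torque": the same for the moment, N m; "finger_gap": finger opening in m.
Only numpy, scipy, OpenCV 4.12 (cv2) and the standard library are available. Lean on these libraries where they do the work, as an engineer would, in place of code of your own. Each camera call takes 0.05 s, during which the arm holds its last target.

### The job

Four steel end caps lie in their weld nests and one of them is not seated. With the fingertips press on the edge of one cap after another until you find the one that rocks, then press on its middle until it sits level and fully home, and finish while still holding it down there, ready to be tacked. Only press the caps: do not lift any out of its nest, and leave the shafts and other things where they are.

Things in the scene. Friction and masses are not known exactly. Their poses are not given: they have to be found in the camera images.
- cap_1: near left of four identical loose steel end caps: plain flat disc, 80 mm across, 10 mm thick, lying in a dark round nest (fixed ring 104 mm across, rim 30 mm above the table, 1.5 mm play round the cap). Origin: centre of the underside; z up, top face 10 mm above. Nests differ in depth: tops stand 1 to 4 mm above the rim, seated or not, and all lie level when left alone
- cap_2: near right cap, same sizes and origin as cap_1. Any one of the four is the unseated cap, 3 mm above its seat, balanced on a sprung pin 12 mm wide under its middle; the other three are firm when pressed on the edge
- cap_3: far left cap, same sizes and origin as cap_1 (each has three small dark marks and a paler spot at its centre, drawn flat). The unseated cap rocks: 1 to 2 N near its edge, on any side, tilts it about 5 degrees (0.09 rad; the pressed edge drops 3 mm); let go, it levels again
- cap_4: far right cap, same sizes and origin as cap_1. The unseated cap goes home by a press on its middle: it starts to sink at 6 to 7 N and reaches its seat, 3 mm down, at 8 to 9 N (more if pressed off its centre); let go, the pin lifts it again
- ejector (a joint): slide of the sprung ejector pin hidden under the unseated cap (which one is not told): 0 = fully up, cap unseated; 0.003 m = pressed down, cap on its seat. It springs back to 0 when let go
- shaft_1: bystander: loose steel shaft standing upright on a 34 mm flange in the lane between left and right nests, 18 mm thick, 66 mm tall; origin: centre of its foot
- shaft_2: bystander: loose steel shaft standing upright on a 34 mm flange in the lane between left and right nests, 18 mm thick, 58 mm tall; origin: centre of its foot
- shaft_3: bystander: loose steel shaft standing upright on a 34 mm flange in the lane between left and right nests, 18 mm thick, 66 mm tall; origin: centre of its foot
- jar: bystander: small open glass jar, 56 mm wide, 75 mm tall, beyond the nests; origin: centre of its foot
- gear: bystander: steel gear lying flat, 68 mm across, 24 mm tall at its hub, beyond the nests; origin: centre of its underside
- wrench: bystander: wrench lying flat on the table to the right of the nests, about 180 mm long; origin: near its middle
- vblock: bystander: steel V-block 50 x 40 x 35 mm to the left of the nests; origin: centre of its underside
Mind the look-alikes: they are no part of the job. What is shaped like the cap_2 but brown or yellow is not meant.

How it is judged:
By the outcome, as a careful person would: the job done as asked, in the order asked, and still so for the second after the job is handed in, while the arm keeps its last pose, push and grip.
It also fails if it takes over 51 s, if anything falls off the work surface, if the arm or the gripper's body presses on something with over 40 N, if the wrist force passes 120 N, or if a joint passes its speed limit or range.

## Working session

There is one attempt and no reset: what is moved stays moved. The work goes in short steps, Python scripts to look and compute and a tool call to move; the robot and the scene stay as the last step left them, time stands still between calls to the robot, and variables do not carry over. Pictures are saved under pics/ and viewed, and the job is handed in when it is done.

Besides the shell and the picture viewer there is one more tool, called after "Call:" in YAML: its name, and indented under it one key for each argument. drive_tool: Moves the arm, as the interface text tells. Its arguments: {"type":"object","properties":{"steps":{"type":"array","items":{"type":"array","items":{"type":"array","items":{"type":"number"}}}},"hand":{"type":"number"},"squeeze":{"type":"number"}},"required":["steps"]}

```bash
mkdir -p pics; ls
cat > h.py <<'E'
import numpy as np, cv2
from station import bot, imaging, order
def cap(n,tag):
    p=imaging.capture(n); cv2.imwrite(f'pics/{tag}.png',p['frame'][:,:,::-1]); return p
def K(p): return np.array([[p['fx'],0,p['cx']],[0,p['fy'],p['cy']],[0,0,1.]])
def ray(p,uv,z):
    u=cv2.undistortPoints(np.array([[uv]],float),K(p),np.array(p['dist'],float))[0,0]
    R=cv2.Rodrigues(np.array(p['rvec'],float))[0]; t=np.array(p['tvec'],float).ravel()
    c=-R.T@t; d=R.T@np.array([u[0],u[1],1]); return c+d*(z-c[2])/d[2]
def proj(p,X):
    return cv2.projectPoints(np.array(X,float).reshape(-1,1,3),np.array(p['rvec'],float),np.array(p['tvec'],float),K(p),np.array(p['dist'],float))[0].reshape(-1,2)
E
python3 - <<'E'
from h import *
o=bot.get_obs(); print(o['time_s'],o['ee_pos'],o['ee_rot'],o['force'],o['finger_gap'])
p=cap('top','top0')
for d in imaging.find_in(p,'cap_1'):
    l,t,w,h=d['bbox']; print(d['score'],d['bbox'],ray(p,(l+w/2,t+h/2),0.032).round(4), ray(p,(l+w,t+h/2),.032)[:2]-ray(p,(l,t+h/2),.032)[:2])
cap('scene','scene0')
E
```

```text
pics
0.0 [0.15004029 0.52862076 0.24283169] [ 1.37952822e-01  9.90438392e-01 -8.49872774e-04 -2.95963659e-04] [0.1468621  0.77158719 0.73597728] 0.09303569842191252
0.94 [400.6, 187.7, 40.9, 41.2] [ 0.6313 -0.1747  0.032 ] [ 0.00156003 -0.0785113 ]
0.93 [417.8, 352.6, 40.8, 38.8] [ 0.3258 -0.2041  0.032 ] [ 0.00018724 -0.07543364]
0.83 [408.0, 272.0, 43.9, 43.9] [ 0.4687 -0.1895  0.032 ] [ 0.00095867 -0.08229649]
0.81 [337.6, 337.2, 49.9, 40.9] [ 0.3506 -0.0653  0.032 ] [ 0.00125927 -0.09097955]
0.73 [247.2, 198.0, 43.1, 40.3] [0.6071 0.1142 0.032 ] [ 0.00132558 -0.08190337]
0.71 [482.1, 315.8, 40.6, 37.3] [ 0.3946 -0.3255  0.032 ] [-3.27012517e-05 -7.78503147e-02]
0.61 [248.0, 275.0, 46.6, 46.1] [0.4563 0.1042 0.032 ] [ 0.0018464  -0.08641066]
```

View pics/top0.png

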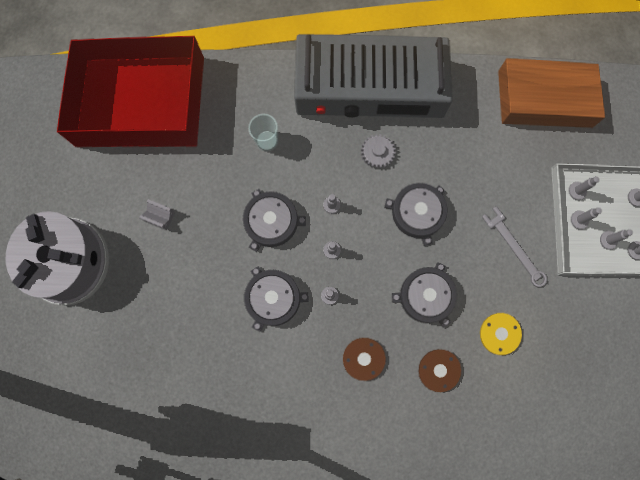

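View pics/scene0.png

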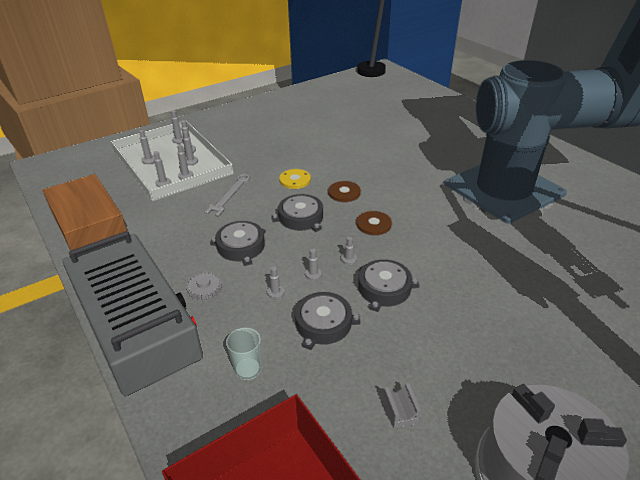

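The four steel caps show in the top view at (271,297) near left, (429,295) near right, (270,218) far left and (421,209) far right. Each lies in a dark nest ring. The brown discs at (364,359) and (440,370) and the yellow one at (501,334) are look-alikes outside the nests. Next I'll refine the cap centres and enlarge the caps to confirm.

Run:
```python
from h import *
px={'top':[(271,297),(429,295),(270,218),(421,209)]}
res={}
pt=cap('top','top1'); ps=cap('scene','scene1')
def spot(p,uv,r=9):
    g=cv2.cvtColor(p['frame'],cv2.COLOR_RGB2GRAY).astype(float)
    u,v=map(int,np.round(uv)); w=g[v-r:v+r+1,u-r:u+r+1]
    yy,xx=np.mgrid[v-r:v+r+1,u-r:u+r+1]
    th=(np.median(w)+w.max())/2; m=(w>th); return np.array([xx[m].mean(),yy[m].mean()]),m.sum()
for i,uv in enumerate(px['top'],1):
    c,n=spot(pt,uv); X=ray(pt,c,.0325)
    s=proj(ps,X)[0]; c2,n2=spot(ps,s); X2=ray(ps,c2,.0325)
    print(i,c.round(1),n,X.round(4),'| scene',s.round(1),c2.round(1),n2,X2.round(4), 'reach',np.hypot(*X[:2]).round(3))
g=pt['frame'][185:325,235:455,::-1]
cv2.imwrite('pics/crop.png',cv2.resize(g,None,fx=3.5,fy=3.5,interpolation=cv2.INTER_CUBIC))
for n in ['shaft_1','jar']:
    for d in imaging.find_in(pt,n): print(n,d['score'],d['bbox'])
```

```text
1 [271.  296.9] 139 [0.4584 0.1048 0.0325] | scene [384.6 275.6] [384.9 274.6] 82 [0.456  0.1029 0.0325] reach 0.47
2 [429.4 294.2] 133 [ 0.4682 -0.1884  0.0325] | scene [299.7 205.3] [300.  205.2] 50 [ 0.4675 -0.1884  0.0325] reach 0.505
3 [269.4 217.2] 127 [0.6088 0.113  0.0325] | scene [322.4 310.3] [322.9 310.7] 102 [0.6088 0.1145 0.0325] reach 0.619
4 [420.6 207.8] 120 [ 0.6322 -0.1738  0.0325] | scene [238.3 233.9] [238.9 233.2] 62 [ 0.6301 -0.1751  0.0325] reach 0.656
shaft_1 0.77 [321.6, 287.4, 13.6, 19.6]
shaft_1 0.52 [323.8, 241.2, 19.1, 19.0]
shaft_1 0.49 [320.0, 195.2, 20.1, 17.1]
shaft_1 0.4 [399.7, 186.7, 38.4, 44.5]
jar 0.63 [247.0, 113.3, 32.4, 38.3]
```

View pics/crop.png

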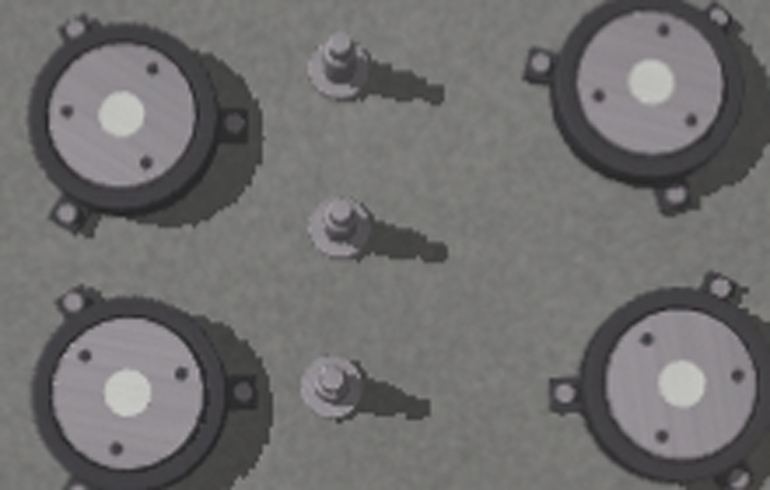

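The crop confirms four steel-grey caps in dark nests. Both cameras agree on the centres to about 2 mm: c1 (0.457,0.104), c2 (0.468,−0.188), c3 (0.609,0.114), c4 (0.631,−0.1745). I'm starting with cap_1. I'll shut the hand, square it up, and press on the near side about 28 mm from the centre.

Call:
drive_tool:
  steps:
    - [[28, -42.5, -8, 0, 0, 0.028], [28, -42.5, -8, 0, 0, 0.028], [28, -42.5, -8, 0, 0, 0.028], [28, -42.5, -8, 0, 0, 0.028], [28, -42.5, -8, 0, 0, 0.028], [28, -42.5, -8, 0, 0, 0.028], [28, -42.5, -8, 0, 0, 0.028], [28, -42.5, -8, 0, 0, 0.028], [28, -42.5, -8, 0, 0, 0.028], [28, -42.5, -8, 0, 0, 0.028]]
  hand: 0
  squeeze: 10

```text
time_s: 1.6
ee_pos: [0.4364, 0.0937, 0.1634]
ee_rot: [-0.01, 1.0, 0.003, 0.004]
force: [1.3, 0.1, -0.5]
finger_gap: 0.0013
```

Call:
drive_tool:
  steps:
    - [[-7, 10, -30, 0, 0, 0], [0, 0, -30, 0, 0, 0], [0, 0, -12, 0, 0, 0], [0, 0, 0, 0, 0, 0]]

```text
time_s: 2.1
ee_pos: [0.4329, 0.0994, 0.0902]
ee_rot: [-0.006, 1.0, 0.002, 0.005]
force: [-0.2, -0.2, 1.1]
finger_gap: 0.0005
```

Run:
```python
from h import *
o=bot.get_obs(); print(o['time_s'],o['ee_pos'],o['ee_rot'],o['force'],o['finger_gap'])
cap('wrist','w0')
```

```text
2.1 [0.43291137 0.0993766  0.09020251] [-0.00592264  0.99996644  0.00226544  0.00518781] [-0.23904909 -0.1728794   1.07211233] 0.0005295373944118767
```

View pics/w0.png

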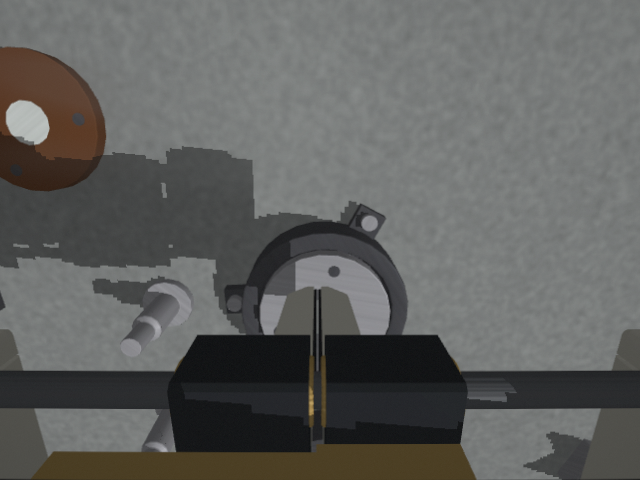

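The wrist view shows the shut fingertips at about (318,290), over the near-robot part of cap_1, with the nest ring around (325,290). I'm going down to just above the cap now.

Call:
drive_tool:
  steps:
    - [[-3, 4, -15, 0, 0, 0], [0, 0, -8, 0, 0, 0], [0, 0, 0, 0, 0, 0], [0, 0, 0, 0, 0, 0]]

```text
time_s: 2.65
ee_pos: [0.4334, 0.1041, 0.0709]
ee_rot: [-0.007, 1.0, 0.002, 0.009]
force: [0.6, -0.5, -0.3]
finger_gap: 0.0003
```

Call:
drive_tool:
  steps:
    - [[-4, 0, -5, -0.004, 0.018, -0.014], [-1, 0, -3, 0, 0, 0], [0, 0, 0, 0, 0, 0]]

```text
time_s: 3.02
ee_pos: [0.4287, 0.104, 0.0631]
ee_rot: [0.001, 1.0, -0.0, 0.001]
force: [-0.5, -0.3, 0.1]
finger_gap: 0.0005
```

Run:
```python
from h import *
o=bot.get_obs(); print(o['time_s'],o['ee_pos'],o['ee_rot'],o['force'],o['dq'])
```

```text
3.025 [0.42873635 0.10398922 0.06311932] [ 5.91050698e-04  9.99999642e-01 -8.15622914e-05  6.00489170e-04] [-0.47258061 -0.29895877  0.05989185] [-0.00014253 -0.00123105 -0.00527692  0.00094375  0.00333895  0.00519199]
```

Call:
drive_tool:
  steps:
    - [[0, 0, -2, 0, 0, 0], [0, 0, -1.5, 0, 0, 0], [0, 0, 0, 0, 0, 0]]

```text
time_s: 3.4
ee_pos: [0.4288, 0.1039, 0.0594]
ee_rot: [0.001, 1.0, -0.0, 0.001]
force: [0.9, 0.3, -1.0]
finger_gap: 0.0005
```

Call:
drive_tool:
  steps:
    - [[0, 0, -1, 0, 0, 0]]

```text
time_s: 3.52
ee_pos: [0.4288, 0.104, 0.0592]
ee_rot: [0.001, 1.0, -0.0, 0.001]
force: [-5.4, -1.2, 20.9]
finger_gap: 0.0006
```

Call:
drive_tool:
  steps:
    - [[0, 0, -1, 0, 0, 0]]

```text
time_s: 3.65
ee_pos: [0.4289, 0.104, 0.0592]
ee_rot: [0.0, 1.0, -0.0, 0.001]
force: [-5.5, -0.7, 14.8]
finger_gap: 0.0005
```

Call:
drive_tool:
  steps:
    - [[0, 0, -1, 0, 0, 0]]

```text
time_s: 3.78
ee_pos: [0.4289, 0.1039, 0.0592]
ee_rot: [0.0, 1.0, -0.0, 0.001]
force: [-3.9, -0.7, 12.4]
finger_gap: 0.0007
```

cap_1 stays firm: 12–21 N on its edge and the tip doesn't sink (top at 34.2 mm). Next is cap_3.

Call:
drive_tool:
  steps:
    - [[0, 0, 15, 0, 0, 0], [38, 2, 10, 0, 0, 0], [38, 3, 0, 0, 0, 0], [38, 3, 0, 0, 0, 0], [36, 2, 0, 0, 0, 0], [0, 0, 0, 0, 0, 0], [0, 0, 0, 0, 0, 0]]

```text
time_s: 4.65
ee_pos: [0.5814, 0.1143, 0.085]
ee_rot: [0.0, 1.0, -0.0, 0.0]
force: [-0.2, -0.1, -0.1]
finger_gap: 0.0005
```

Call:
drive_tool:
  steps:
    - [[0, 0, -15, 0, 0, 0], [0, 0, -7, 0, 0, 0], [0, 0, -2, 0, 0, 0], [0, 0, 0, 0, 0, 0]]

```text
time_s: 5.15
ee_pos: [0.578, 0.1144, 0.0587]
ee_rot: [0.0, 1.0, -0.0, -0.002]
force: [0.4, 0.0, 0.5]
finger_gap: 0.0006
```

Call:
drive_tool:
  steps:
    - [[0, 0, -1, 0, 0, 0]]

```text
time_s: 5.28
ee_pos: [0.5781, 0.1144, 0.0579]
ee_rot: [0.0, 1.0, -0.0, -0.001]
force: [-0.3, 0.1, -0.0]
finger_gap: 0.0003
```

Call:
drive_tool:
  steps:
    - [[0, 0, -1, 0, 0, 0]]

```text
time_s: 5.4
ee_pos: [0.5783, 0.1145, 0.0571]
ee_rot: [0.0, 1.0, -0.0, -0.001]
force: [0.5, -0.3, 0.8]
finger_gap: 0.0003
```

Call:
drive_tool:
  steps:
    - [[0, 0, -0.6, 0, 0, 0]]

```text
time_s: 5.52
ee_pos: [0.5785, 0.1144, 0.0566]
ee_rot: [0.0, 1.0, -0.0, -0.001]
force: [-0.1, -0.7, 0.1]
finger_gap: 0.0003
```

Call:
drive_tool:
  steps:
    - [[0, 0, -0.6, 0, 0, 0]]

```text
time_s: 5.65
ee_pos: [0.5786, 0.1144, 0.0563]
ee_rot: [0.0, 1.0, -0.0, -0.001]
force: [-1.7, -0.3, 4.5]
finger_gap: 0.0003
```

Call:
drive_tool:
  steps:
    - [[0, 0, -0.6, 0, 0, 0]]

```text
time_s: 5.78
ee_pos: [0.5786, 0.1145, 0.0563]
ee_rot: [0.0, 1.0, -0.0, -0.001]
force: [-2.4, -0.4, 7.0]
finger_gap: 0.0007
```

The tip met firm resistance at 31.3 mm on cap_3, which is either a firm low cap or the end of a tilt. I'll back off slightly, average the force, and look at a picture.

Call:
drive_tool:
  steps:
    - [[0, 0, 0.4, 0, 0, 0], [0, 0, 0, 0, 0, 0]]

```text
time_s: 6.02
ee_pos: [0.5788, 0.1144, 0.0568]
ee_rot: [0.0, 1.0, -0.0, -0.0]
force: [0.0, 0.5, 0.3]
finger_gap: 0.0003
```

Run:
```python
from h import *
F=[]
for i in range(8):
    p=imaging.capture('scene' if i%2 else 'wrist'); o=bot.get_obs(); F.append(o['force'])
    if i==1: g=p['frame'][260:370,260:390,::-1]
    if i==0: w=p['frame'][...,::-1]
print(o['time_s'],o['ee_pos'],np.mean(F,0).round(2),np.round(np.array(F)[:,2],1))
a=cv2.resize(g,(520,440),interpolation=cv2.INTER_CUBIC); cv2.imwrite('pics/c3.png',a); cv2.imwrite('pics/w3.png',w)
```

```text
6.425 [0.57867412 0.1144712  0.05674715] [-0.13 -0.14 -0.1 ] [ 0.2 -0.1 -0.3  0.5 -0.6 -0.7  0.2  0.2]
```

View pics/c3.png

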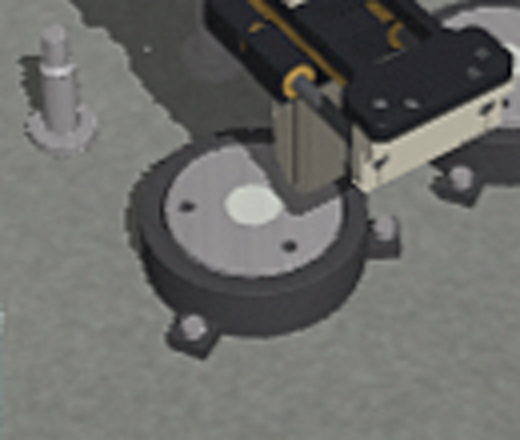

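View pics/w3.png

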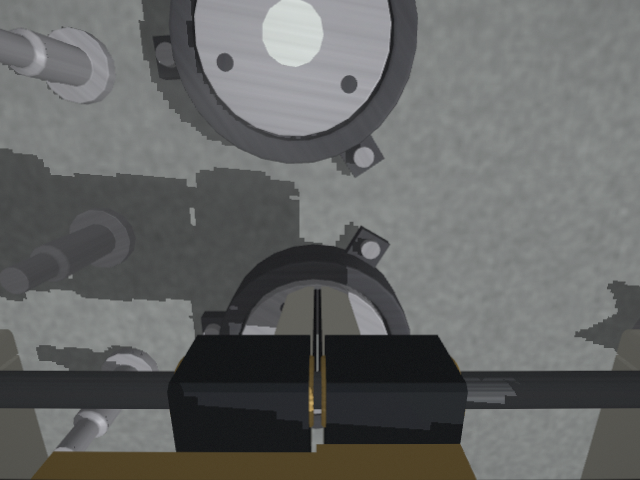

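On cap_3 the force is 0 N just 0.45 mm above the firm contact, and the cap looks level in both views (crop around (255,205), wrist (318,290)). So it's firm and doesn't rock. I'm raising well above the shafts and moving on to cap_4.

Call:
drive_tool:
  steps:
    - [[0, 0, 35, 0, 0, 0], [0, 0, 38, 0, 0, 0], [0, 0, 0, 0, 0, 0], [4, -48, 0, 0, 0, 0], [4, -48, 0, 0, 0, 0], [4, -48, 0, 0, 0, 0], [4, -48, 0, 0, 0, 0], [4, -48, 0, 0, 0, 0], [4, -48, 0, 0, 0, 0], [0, 0, 0, 0, 0, 0], [0, 0, 0, 0, 0, 0]]

```text
time_s: 7.8
ee_pos: [0.5975, -0.1797, 0.1219]
ee_rot: [-0.001, 1.0, 0.002, -0.006]
force: [0.5, 0.6, -0.0]
finger_gap: -0.0001
```

Call:
drive_tool:
  steps:
    - [[6, 5, -25, -0.004, -0.012, 0], [0, 0, -20, 0, 0, 0], [0, 0, -8, 0, 0, 0], [0, 0, 0, 0, 0, 0], [0, 0, 0, 0, 0, 0]]

```text
time_s: 8.43
ee_pos: [0.6033, -0.1682, 0.0674]
ee_rot: [-0.004, 1.0, 0.001, -0.001]
force: [0.3, -0.2, 0.4]
finger_gap: 0.0008
```

Call:
drive_tool:
  steps:
    - [[0, -6, -4, -0.002, 0, -0.008], [0, 0, -2, 0, 0, 0], [0, 0, 0, 0, 0, 0], [0, 0, 0, 0, 0, 0]]

```text
time_s: 8.93
ee_pos: [0.6042, -0.1753, 0.0628]
ee_rot: [0.0, 1.0, -0.001, 0.001]
force: [0.6, -0.1, 0.2]
finger_gap: 0.0002
```

Call:
drive_tool:
  steps:
    - [[0, 0, -1, 0, 0, 0]]

```text
time_s: 9.05
ee_pos: [0.6043, -0.1754, 0.0619]
ee_rot: [0.0, 1.0, -0.001, 0.001]
force: [0.5, 0.5, -0.2]
finger_gap: 0.0006
```

Call:
drive_tool:
  steps:
    - [[0, 0, -0.7, 0, 0, 0]]

```text
time_s: 9.18
ee_pos: [0.6043, -0.1754, 0.0611]
ee_rot: [0.0, 1.0, -0.001, 0.001]
force: [-0.2, -0.1, 0.8]
finger_gap: 0.0004
```

Call:
drive_tool:
  steps:
    - [[0, 0, -0.7, 0, 0, 0]]

```text
time_s: 9.3
ee_pos: [0.6043, -0.1753, 0.0604]
ee_rot: [0.0, 1.0, -0.001, 0.001]
force: [0.2, -0.4, -0.7]
finger_gap: 0.0008
```

Call:
drive_tool:
  steps:
    - [[0, 0, -0.7, 0, 0, 0]]

```text
time_s: 9.43
ee_pos: [0.6043, -0.1753, 0.0596]
ee_rot: [0.0, 1.0, -0.001, 0.001]
force: [0.3, 0.4, -0.2]
finger_gap: 0.0004
```

Call:
drive_tool:
  steps:
    - [[0, 0, -0.7, 0, 0, 0]]

```text
time_s: 9.55
ee_pos: [0.6043, -0.1753, 0.0589]
ee_rot: [0.0, 1.0, -0.001, 0.001]
force: [-1.9, -0.2, 1.1]
finger_gap: 0.0004
```

Call:
drive_tool:
  steps:
    - [[0, 0, -0.5, 0, 0, 0]]

```text
time_s: 9.68
ee_pos: [0.6041, -0.1753, 0.0583]
ee_rot: [0.0, 1.0, -0.001, 0.001]
force: [-1.2, 0.5, 1.1]
finger_gap: 0.0002
```

Call:
drive_tool:
  steps:
    - [[0, 0, -0.5, 0, 0, 0]]

```text
time_s: 9.8
ee_pos: [0.6038, -0.1753, 0.0579]
ee_rot: [0.0, 1.0, -0.001, 0.0]
force: [-2.4, 0.2, 1.6]
finger_gap: 0.0004
```

Call:
drive_tool:
  steps:
    - [[0, 0, -0.5, 0, 0, 0]]

```text
time_s: 9.93
ee_pos: [0.6038, -0.1753, 0.0577]
ee_rot: [0.0, 1.0, -0.001, 0.0]
force: [-1.5, 0.5, 5.5]
finger_gap: 0.0004
```

cap_4 behaves differently: it gave way softly at 1–2 N from about 59.2 to 57.8 mm before going stiff. I'll press a little more and look at it.

Call:
drive_tool:
  steps:
    - [[0, 0, -0.5, 0, 0, 0], [0, 0, -0.5, 0, 0, 0]]

```text
time_s: 10.18
ee_pos: [0.6039, -0.1754, 0.0577]
ee_rot: [0.0, 1.0, -0.001, 0.001]
force: [-3.3, 0.3, 5.1]
finger_gap: 0.0004
```

Run:
```python
from h import *
p=cap('scene','scene4'); o=bot.get_obs(); print(o['time_s'],o['ee_pos'],o['force'])
w=cap('wrist','w4')
a=cv2.imread('pics/scene1.png')[205:275,190:290]; b=p['frame'][205:275,190:290,::-1]
cv2.imwrite('pics/c4.png',cv2.resize(np.hstack([a,b]),(800,280),interpolation=cv2.INTER_CUBIC))
```

```text
10.225 [ 0.60390801 -0.1753509   0.05763221] [-3.83229913  0.53129048  5.20422672]
```

View pics/c4.png

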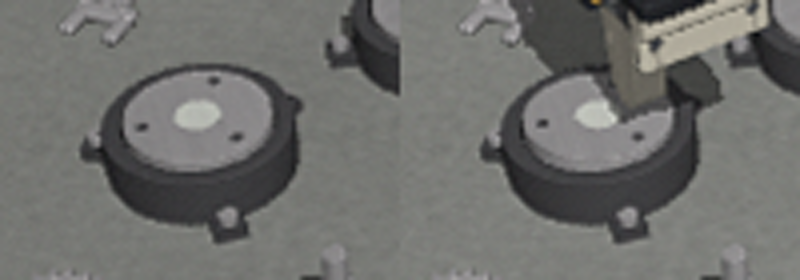

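View pics/w4.png

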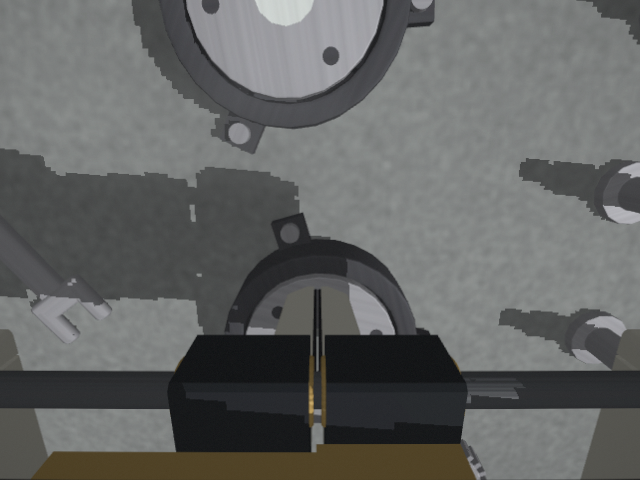

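The far mark on the cap moved up about 1 px (crop (142,127) → (143,123)) while the near side went down, which fits a tilt. I'll back off 0.7 mm and average the force to confirm the cap follows the tip.

Call:
drive_tool:
  steps:
    - [[0, 0, 0.7, 0, 0, 0], [0, 0, 0, 0, 0, 0]]

```text
time_s: 10.52
ee_pos: [0.6041, -0.1753, 0.0583]
ee_rot: [0.0, 1.0, -0.001, 0.001]
force: [-0.8, 0.3, 1.5]
finger_gap: 0.0004
```

Run:
```python
from h import *
F=[]
for i in range(8):
    imaging.capture('scene'); o=bot.get_obs(); F.append(o['force'])
print(o['time_s'],o['ee_pos'],np.mean(F,0).round(2),np.round(np.array(F)[:,2],1))
```

```text
10.925 [ 0.60395953 -0.17532314  0.05825906] [-0.82  0.19  0.58] [ 0.6  0.5 -0.2  1.3  1.   1.3  0.4 -0.4]
```

Call:
drive_tool:
  steps:
    - [[0, 0, 0.6, 0, 0, 0], [0, 0, 0, 0, 0, 0]]

```text
time_s: 11.18
ee_pos: [0.6042, -0.1753, 0.0588]
ee_rot: [0.0, 1.0, -0.001, 0.001]
force: [-0.6, 0.4, 1.0]
finger_gap: 0.0007
```

Run:
```python
from h import *
F=[]
for i in range(8):
    imaging.capture('scene'); o=bot.get_obs(); F.append(o['force'])
print(o['time_s'],o['ee_pos'],np.mean(F,0).round(2),np.round(np.array(F)[:,2],1))
```

```text
11.575 [ 0.60414251 -0.17532142  0.05881064] [-0.25 -0.06  0.21] [ 0.3 -0.1 -0.2  0.7  0.3 -0.3  0.2  0.7]
```

The force is graded and springy along the stroke (5 N at 57.7, 0.6 N at 58.3, 0.2 N at 58.8), so cap_4 rocks. I'm lifting off, moving over its centre and pressing down.

Call:
drive_tool:
  steps:
    - [[0, 0, 7, 0, 0, 0], [14, 0.5, 2, 0, 0, 0], [13, 0.5, 0, 0, 0, 0], [0, 0, 0, 0, 0, 0], [0, 0, 0, 0, 0, 0]]

```text
time_s: 12.2
ee_pos: [0.6318, -0.1743, 0.069]
ee_rot: [0.0, 1.0, -0.001, 0.001]
force: [-0.1, -1.1, -0.5]
finger_gap: 0.0007
```

Run:
```python
from h import *
o=bot.get_obs(); print(o['time_s'],o['ee_pos'],o['ee_rot'],o['force'])
p=cap('scene','scene5')
cv2.imwrite('pics/c5.png',cv2.resize(p['frame'][195:275,190:290,::-1],(750,600),interpolation=cv2.INTER_CUBIC))
```

```text
12.2 [ 0.63184743 -0.17432513  0.06896712] [ 2.77966697e-04  9.99999128e-01 -1.08565272e-03  6.98866602e-04] [-0.10461823 -1.09779408 -0.50615822]
```

View pics/c5.png

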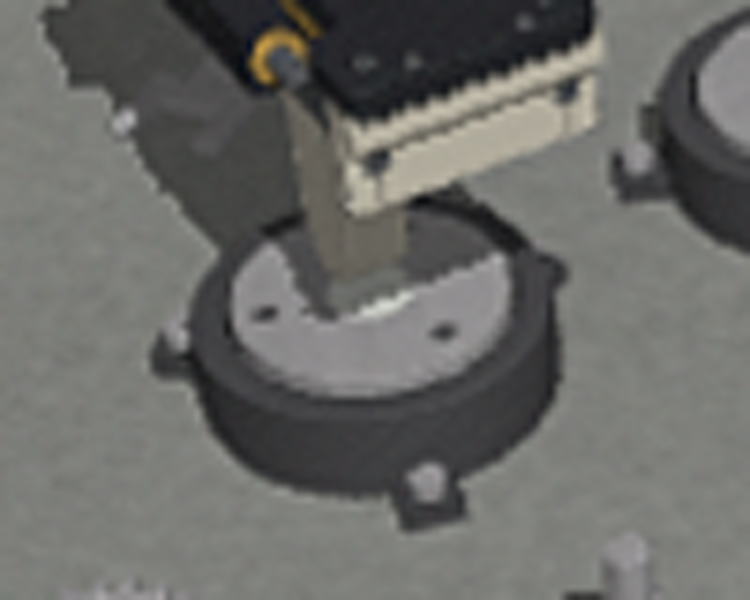

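The tips hang 10 mm above the pale spot at crop (370,290), so they are centred. Pressing down now.

Call:
drive_tool:
  steps:
    - [[-0.5, 0, -6, 0, 0, 0], [0, 0, -2, 0, 0, 0], [0, 0, -0.5, 0, 0, 0], [0, 0, 0, 0, 0, 0]]

```text
time_s: 12.75
ee_pos: [0.6301, -0.1742, 0.0593]
ee_rot: [0.0, 1.0, -0.001, -0.0]
force: [0.1, -0.4, 0.4]
finger_gap: 0.0006
```

Call:
drive_tool:
  steps:
    - [[0, 0, -0.7, 0, 0, 0]]

```text
time_s: 12.88
ee_pos: [0.6303, -0.1743, 0.059]
ee_rot: [0.001, 1.0, -0.001, 0.0]
force: [-1.2, -0.1, 3.8]
finger_gap: 0.0003
```

Call:
drive_tool:
  steps:
    - [[0, 0, -0.7, 0, 0, 0]]

```text
time_s: 13.0
ee_pos: [0.6303, -0.1743, 0.059]
ee_rot: [0.0, 1.0, -0.001, 0.0]
force: [-1.3, 0.5, 6.3]
finger_gap: 0.0006
```

Call:
drive_tool:
  steps:
    - [[0, 0, -0.7, 0, 0, 0]]

```text
time_s: 13.12
ee_pos: [0.6303, -0.1743, 0.059]
ee_rot: [0.0, 1.0, -0.001, 0.0]
force: [-2.0, 1.1, 4.6]
finger_gap: 0.0004
```

Call:
drive_tool:
  steps:
    - [[0, 0, -0.7, 0, 0, 0]]

```text
time_s: 13.25
ee_pos: [0.6303, -0.1743, 0.059]
ee_rot: [0.0, 1.0, -0.001, 0.0]
force: [-1.3, 0.8, 5.3]
finger_gap: 0.0006
```

Call:
drive_tool:
  steps:
    - [[0, 0, -0.7, 0, 0, 0]]

```text
time_s: 13.38
ee_pos: [0.6303, -0.1743, 0.059]
ee_rot: [0.0, 1.0, -0.001, 0.001]
force: [-2.4, 0.4, 5.5]
finger_gap: 0.0007
```

The pin takes about 5 N without sinking at 59.0, as described. I'm pressing harder.

Call:
drive_tool:
  steps:
    - [[0, 0, -1.2, 0, 0, 0]]

```text
time_s: 13.5
ee_pos: [0.6303, -0.1743, 0.0586]
ee_rot: [0.0, 1.0, -0.001, 0.001]
force: [-3.1, 0.7, 7.1]
finger_gap: 0.0009
```

Call:
drive_tool:
  steps:
    - [[0, 0, -1.4, 0, 0, 0]]

```text
time_s: 13.62
ee_pos: [0.6303, -0.1743, 0.0581]
ee_rot: [0.0, 1.0, -0.002, 0.001]
force: [-2.4, 1.7, 7.3]
finger_gap: 0.0006
```

Call:
drive_tool:
  steps:
    - [[0, 0, -1.4, 0, 0, 0], [0, 0, -1.4, 0, 0, 0]]

```text
time_s: 13.88
ee_pos: [0.6303, -0.1743, 0.0572]
ee_rot: [0.0, 1.0, -0.002, 0.001]
force: [-2.6, 0.7, 7.8]
finger_gap: 0.0007
```

Call:
drive_tool:
  steps:
    - [[0, 0, -1.6, 0, 0, 0], [0, 0, -1.6, 0, 0, 0]]

```text
time_s: 14.12
ee_pos: [0.6303, -0.1742, 0.0563]
ee_rot: [-0.0, 1.0, -0.002, 0.002]
force: [-3.9, 0.8, 11.3]
finger_gap: 0.0008
```

Call:
drive_tool:
  steps:
    - [[0, 0, -1.8, 0, 0, 0], [0, 0, -1.8, 0, 0, 0]]

```text
time_s: 14.38
ee_pos: [0.6303, -0.1742, 0.0563]
ee_rot: [-0.0, 1.0, -0.003, 0.002]
force: [-5.7, 1.9, 11.9]
finger_gap: 0.0003
```

Call:
drive_tool:
  steps:
    - [[0, 0, -2, 0, 0, 0], [0, 0, -2, 0, 0, 0]]

```text
time_s: 14.62
ee_pos: [0.6302, -0.1742, 0.0563]
ee_rot: [-0.0, 1.0, -0.003, 0.003]
force: [-4.8, 1.2, 13.5]
finger_gap: 0.0003
```

It stopped at 56.3, so it has sunk 2.7–3 mm, with a stiff stop at 12–13 N. I'll square the tool and press harder to see whether anything remains.

Call:
drive_tool:
  steps:
    - [[0.4, 0, -2.5, 0.006, 0.006, 0], [0.4, 0, -3, 0.003, 0.003, 0], [0.3, 0, -3, 0, 0, 0]]

```text
time_s: 15.0
ee_pos: [0.6305, -0.1744, 0.0562]
ee_rot: [-0.001, 1.0, 0.001, -0.002]
force: [-8.6, 3.0, 20.0]
finger_gap: 0.0002
```

Run:
```python
from h import *
F=[]
for i in range(4):
    p=imaging.capture(['scene','top','wrist','scene'][i]); o=bot.get_obs(); F.append(o['force'])
    if i<3: cv2.imwrite(f'pics/end{i}.png',p['frame'][...,::-1])
print(o['time_s'],o['ee_pos'],o['ee_rot'],np.mean(F,0).round(2),np.round(np.array(F)[:,2],1),o['torque'])
a=cv2.imread('pics/scene1.png')[205:275,190:290]; b=cv2.imread('pics/end0.png')[205:275,190:290]
cv2.imwrite('pics/c6.png',cv2.resize(np.hstack([a,b]),(800,280),interpolation=cv2.INTER_CUBIC))
```

```text
15.2 [ 0.63046883 -0.17435002  0.05625218] [-1.11103161e-03  9.99997861e-01  4.39161060e-04 -1.68841016e-03] [-8.18  2.29 19.47] [19.6 18.9 19.8 19.6] [ 0.504027    1.47488625 -0.02972716]
```

View pics/c6.png

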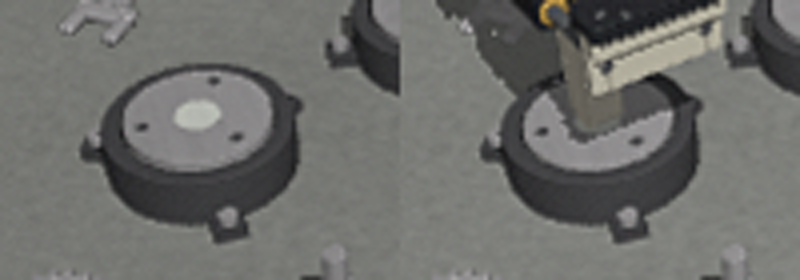

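View pics/end0.png

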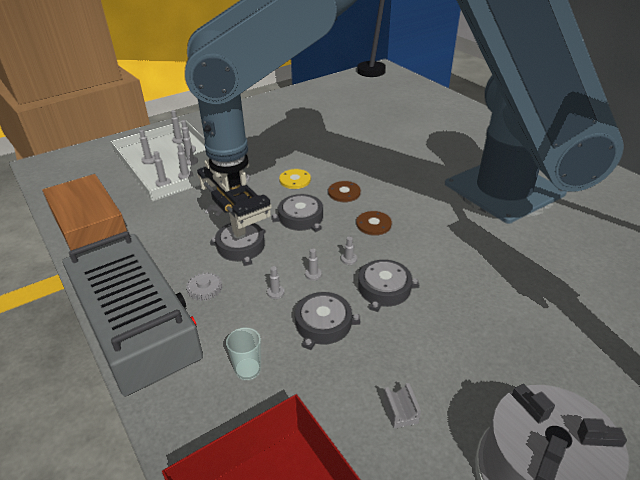

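The held cap is level and home: both visible marks dropped the same ~1 px ((142,127)→(141,131) and (237,137)→(238,141) in the 4× crop). The height stays at 56.25 mm from 13 N to 20 N, and a steady 19.5 N is being held. The shafts, jar, gear, wrench, V-block and other caps look undisturbed. Handing in.

Run:
```python
from h import *
print(order.finish_job())
o=bot.get_obs(); print(o['time_s'],o['ee_pos'],o['force'])
```

```text
the job is handed in; nothing more can be done
None
the job is handed in; nothing more can be done
```

The unseated cap is cap_4 (far right). I pressed it home and handed the job in at about 15 s with the arm still holding it down.

**Finding it:**

| Cap | Press on its edge | Result |
|---|---|---|
| cap_1 | 12–21 N, no give | firm |
| cap_3 | up to 7 N, no give; no force 0.5 mm higher | firm |
| cap_4 | gave about 1.5 mm under the fingertips at 1–2 N, then stopped and sprang back; far mark rose about 1 px | rocks |

I didn't press cap_2, since the rocking cap was found before reaching it.

**Seating it:** Pressing on the middle of cap_4, it began to sink at about 7 N and reached a hard stop near 11 N. Its height then stayed within 0.1 mm as I raised the force to 20 N.

**Last checks:**
- **Level:** the two visible marks had dropped equally, about 1 px.
- **Force:** the hold was steady at about 19.5 N downward, with a sideways load of about 8 N that did not move the cap.
- **Depth:** the measured sink was 2.7 mm from the first loaded reading, or about 2.95 mm from estimated first contact, against the 3 mm stated.
- **Other objects:** the shafts and everything else looked unmoved in the final picture.

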